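# Close the duplicating flask and set its bleed screw

### The arm

A 7-joint arm with a two-finger parallel gripper is mounted at the origin on the work surface. World frame = base frame: x ahead of the robot, y to its left, z up, the work surface at z = 0. Lengths are in mm, angles in degrees, forces in N, time in s.
With the tool pointing down it reaches from about 400 to 850 mm from the base axis. Payload 4.4 kg.
Tool frame: the origin (TCP) lies midway between the tips of the shut fingers; the grasp point (between the pads) lies 19 mm behind it (bot.hold_point_z is the distance from the TCP to the grasp point, in mm); z points along the fingers, x is the direction in which the jaws open and shut, and the axes are right-handed (so a half turn about z gives the same grasp; the last joint's range is limited). The gripper opens to 94 mm and grips with 3 to 60 N. Pads are 16 mm wide; open, the fingers measure 119 mm over their backs; the gripper's body (75 mm by 177 mm) begins 78 mm behind the grasp point.
Start: joints at [-71.952, 36.005, 2.206, 86.941, -1.547, 57.084, -1.146], TCP at [241.557, 603.464, 179.978] pointing down, gripper open.
Joint ranges: [-175.42, 175.42], [-21.48, 121.26], [-71.46, 75.88], [10.55, 141.38], [-63.04, 243.04], [13.31, 113.54], [-168.57, 168.57]. Speed limits (degrees/s): [147.25, 147.25, 180, 180, 180, 180, 180].

### API

Orientations are given as a 3x3 rotation matrix whose columns are the frame's x, y, z axes.
In Python, from bench import bot, open_jaws, gripper_close, solver, snapshot, get_calibration, sensors gives the robot as it stands. Calls block until the motion is done:
- bot.move_to(position, orientation): joint-space move of the TCP to a pose.
- bot.move_l(position, frame=None, velocity=150): straight line of the TCP; frame=None keeps the orientation; velocity is the mean speed in mm/s.
- bot.movej(angles): joint-space move.
- open_jaws() and gripper_close(squeeze=None): open the fingers fully, or close them until they stop; squeeze is the grip in N (None keeps the last).
- bot.sleep(seconds).
- solver.solve_ik(position, orientation): joint angles nearest the present ones, or None.
- snapshot(name): name is "side" or "top"; returns (picture, depth): 384x512x3 uint8, red, green, blue; 384x512 float32, mm along the optical axis (not along the pixel's ray), 0 where there is no reading.
- get_calibration(name): a dict with "fov_y" (degrees; the focal length in pixels is half the picture's height over the tangent of half this angle, whatever the lens; pixels are square), "cx", "cy" (the principal point, pixels), "position" and "attitude" of the camera in the world. Camera axes: x right, y up, looking along -z (the intrinsics and any distortion apply to the point x, -y, -z); pixel columns grow to the right and rows downward; lengths in mm; the calibration is good to about 2 mm. A picture is of the moment at which its call begins. get_calibration takes no time and is no camera call.
A pose or a line that the arm cannot do raises bot.IKError and nothing moves.
- bot.sign_off(): hands the job in, once; it reports no verdict.
Readings, each from a call of its own:
- sensors.current_t(): time.
- sensors.current_qpos(): joint angles.
- sensors.current_joint_velocities(): joint speeds.
- sensors.current_effort(): joint torques, N m.
- sensors.current_eef_pos(): TCP position.
- sensors.current_tcp_rot(): TCP orientation.
- sensors.current_force(): force on the tool from outside, world axes, zero at the start.
- sensors.current_ft_torque(): the same for the moment, N m.
- sensors.current_grip_width(): finger opening in mm.
Only numpy, scipy, OpenCV 4.12 (cv2) and the standard library are available. Lean on these libraries where they do the work, as an engineer would, in place of code of your own. Each camera call takes 0.05 s, during which the arm holds its last target. There are 200 camera calls.

### The job

In the dental lab, press the flask's lid down until it is fully home. Then turn the orange bleed thumbscrew clockwise until it seats, back it off a quarter turn from the seat, and hold it still there: finish with the fingers still gripping the thumbscrew, the lid still home, and the other loose things on the bench left where they are.

Things in the scene. Friction and masses are not known exactly. Their poses are not given: they have to be found in the camera images.
- flask: Flask unit, fixed: white base plate (130 along x, 264 along y, 12 thick) with a round steel pot (centre y = +64, radius 52; dark rim of radius 56, its top 75 high) and a grey valve block (44 square, centre y = -66, top 48 high), joined by a brass pipe. Origin: centre of the plate's underside, on the bench; z up.
- lid_top (a point): Centre of the top of the blue boss (44 across, 14 high) on the aluminium lid (100 across, 9 thick). The lid only slides down; fully home its plate rests on the dark rim and this point is 98 above the bench; it starts 5 to 8 higher, showing its red seal. It slides at about 8 N of push, stops hard at home and stays where left. 15 to 20 N puts it home.
- lid (a joint): How far the lid is pressed in, in m: 0 is 8 mm proud, 0.008 is fully home. Starts between 0 and 0.003.
- wing (a point): Orange upright wing of the bleed thumbscrew on the valve block: 46 long (x), 12 thick (y), 28 high (z). Origin: its centre, on the screw's vertical axis, 74 above the bench (top 88, underside 60). White mark on top near its +x end. Grip across the 12 mm from above. Turns about the vertical without rising or sinking, at about 0.05 N m; stays where left.
- screw (a joint): How far the thumbscrew is open, in rad: 0 is seated (a hard stop, wing along the flask's x, white mark to +x), growing counterclockwise seen from above; a quarter turn open is 1.571. Clockwise from above closes it. Starts between 0.9 and 2.6; it cannot go beyond 4.5.
- cast: Loose white plaster dental cast, 77 x 60, 28 high, standing beside the flask near the lid. Origin under it. Bystander.
- burs: Loose red block of grinding burs, 40 x 70, 36 high, beside the flask on the other side. Origin under its centre. Bystander.
- brush: Loose brush, 160 long, lying along its x. Bystander.
- bowl: Loose green mixing bowl, 110 across, 60 high, origin under its centre. Bystander.
- jar: Loose amber jar with white cap, 56 across, 75 high, origin under its centre. Bystander.

How it is judged (in metres and radians):
On the way, in this order (a step that is already met when the one before it is completed fails the run):
1. the lid is pressed fully home (value of joint lid above 0.0068 m), for 0.1 s.
2. the thumbscrew is turned until it seats (value of joint lid above 0.0068 m and value of joint screw below 0.08 rad), for 0.1 s.
3. the thumbscrew is backed off a quarter turn and gripped (value of joint lid above 0.0068 m and value of joint screw between 1.311 and 1.831 rad and contact force between the fingers and screw above 2 N), for 0.2 s.
At the end, for the whole second after the job is handed in: The lid is within 1.2 mm of home, the thumbscrew is 1.571 rad +- 0.26 rad (a quarter turn, within 15 degrees) open and still (under 0.1 rad/s), and the fingers grip its wing with more than 2 N (all of step 3 and velocity of joint screw between -0.1 and 0.1 rad/s); the arm keeps its last pose, push and grip.
It fails at once if the cast is shifted by more than 30 mm (distance of cast from where it was at the start of the episode above 0.03 m).
It fails at once if the burs is shifted by more than 30 mm (distance of burs from where it was at the start of the episode above 0.03 m).
It fails at once if the brush is shifted by more than 30 mm (distance of brush from where it was at the start of the episode above 0.03 m).
It fails at once if the bowl is shifted by more than 30 mm (distance of bowl from where it was at the start of the episode above 0.03 m).
It fails at once if the jar is shifted by more than 30 mm (distance of jar from where it was at the start of the episode above 0.03 m).
It also fails if it takes over 54 s, if anything falls off the work surface, if the arm or the gripper's body presses on something with over 40 N, if the wrist force passes 120 N, or if a joint passes its speed limit or range.

## Working session

There is one attempt and no reset: what is moved stays moved. The work goes in short steps, each a Python script; the robot and the scene stay as the last script left them, time stands still between calls to the robot, and variables do not carry over. Pictures are saved under pics/ and viewed, about 8 in all and at most 12, crops included, and the job is handed in when it is done.

```bash
ls; mkdir -p pics; cat > h.py <<'E'
import numpy as np, cv2
from bench import bot, open_jaws, gripper_close, solver, snapshot, get_calibration, sensors
def cam(n):
    c=get_calibration(n); return c
def cloud(n,d):
    c=cam(n); f=d.shape[0]/2/np.tan(np.radians(c['fov_y'])/2)
    v,u=np.mgrid[:d.shape[0],:d.shape[1]]
    P=np.stack([(u-c['cx'])/f*d,-(v-c['cy'])/f*d,-d],-1)
    return P@np.array(c['attitude']).T+np.array(c['position'])
E
python3 - <<'E'
from h import *
for n in('top','side'):
    print(get_calibration(n))
    p,d=snapshot(n); np.savez(n+'.npz',p=p,d=d)
    cv2.imwrite(f'pics/{n}0.png',p[...,::-1])
print(sensors.current_t(),sensors.current_tcp_rot())
E
```

```text
pics
{'fov_y': 42.23144110010054, 'cx': 245.5692538643251, 'cy': 186.4945494046659, 'position': array([ 176.1381161 ,   10.84178881, 1741.57947048]), 'attitude': array([[ 0.01988779,  0.97350328, -0.22780657],
       [-0.99977391,  0.02107857,  0.00279518],
       [ 0.00752296,  0.22769948,  0.97370239]])}
{'fov_y': 42.33085577878534, 'cx': 257.35402195753, 'cy': 187.25717798914258, 'position': array([  938.98423943, -1142.60691422,  1326.83333222]), 'attitude': array([[ 0.95250833, -0.20647566,  0.22382064],
       [ 0.3041413 ,  0.68134587, -0.66578215],
       [-0.01503146,  0.70223615,  0.7117854 ]])}
0.1 [[ 3.71592212e-01  9.28395860e-01 -5.95863865e-04]
 [ 9.28394558e-01 -3.71592689e-01 -1.55527711e-03]
 [-1.66533149e-03  2.47320926e-05 -9.99998613e-01]]
```

View pics/top0.png

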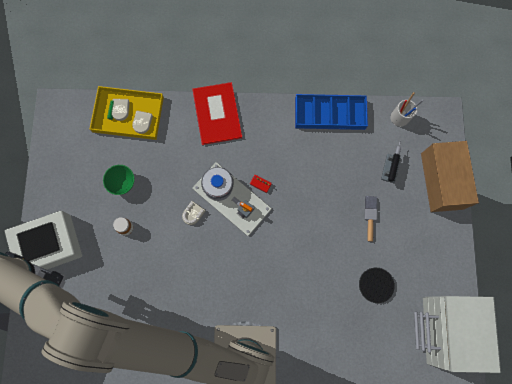

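View pics/side0.png

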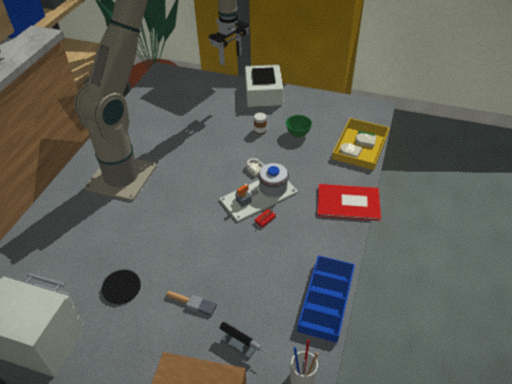

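The top view shows the blue boss near (217,182), the wing near (245,208), the cast at (193,213) and the burs at (261,184). In the side view the boss is near (273,171) and the wing near (242,189). Next I'll locate them numerically.

```bash
python3 - <<'E'
from h import *
for n,b in(('top',(150,140,290,250)),('side',(200,140,320,235))):
    z=np.load(n+'.npz');p,d=z['p'],z['d'];P=cloud(n,d)
    hsv=cv2.cvtColor(p,cv2.COLOR_RGB2HSV).astype(int);H,S,V=hsv[...,0],hsv[...,1],hsv[...,2]
    m0=np.zeros(H.shape,bool);x0,y0,x1,y1=b;m0[y0:y1,x0:x1]=1
    Z=P[...,2]
    for nm,m in dict(boss=(H>100)&(H<125)&(S>150),orange=(H>7)&(H<20)&(S>150),red=((H<6)|(H>174))&(S>150),white=(S<40)&(V>150),hiZ=(Z>75)&(Z<110),plate=(Z>5)&(Z<20)&(V>150)).items():
        m=m&m0&(d>0); q=P[m]
        if len(q): 
            v,u=np.nonzero(m);w=np.linalg.eigh(np.cov(q[:,:2].T)) if len(q)>3 else None
            print(n,nm,len(q),np.median(u),np.median(v),q.mean(0).round(1),'med',np.median(q,0).round(1),'z',np.percentile(q[:,2],[5,95]).round(1),'ax',w[1][:,1].round(3) if w else'')
    m=m0&(Z>6)&(Z<20)&(V>110)
    q=P[m][:,:2].astype(np.float32);print(n,'rect',cv2.minAreaRect(q),len(q))
    c=p[y0:y1,x0:x1];cv2.imwrite(f'pics/{n}c.png',cv2.resize(c[...,::-1],None,fx=5,fy=5,interpolation=cv2.INTER_CUBIC))
E
```

```text
top boss 115 217.0 180.0 [578.  104.6 104.4] med [578.  104.  104.3] z [ 98.5 109.9] ax [-0.904 -0.428]
top orange 57 247.0 207.0 [502.   -1.7  78.7] med [493.    0.   86.7] z [34.4 93.4] ax [-0.889  0.458]
top red 266 257.0 181.0 [634.5   4.1  16.7] med [599.  -34.2  17.5] z [ 4.1 24.8] ax [0.644 0.765]
top white 1556 221.5 205.0 [518.7  82.9  36.3] med [511.5  88.7  16.6] z [ 6.8 94. ] ax [0.328 0.945]
top hiZ 792 218.0 183.0 [569.9  98.2  90.8] med [570.9 101.7  90.5] z [ 77.2 105.6] ax [0.619 0.785]
top plate 1027 236.0 208.0 [512.4  52.3  13.3] med [500.6  37.7  13.4] z [ 7.  18.9] ax [0.285 0.959]
top rect ((555.296142578125, 99.07220458984375), (399.103759765625, 505.61090087890625), 1.3742775917053223) 2595
side boss 74 273.0 170.5 [581.5 100.3 101.3] med [581.4 100.7 101.3] z [ 96.2 106.8] ax [-0.445  0.895]
side orange 73 243.0 190.0 [503.6  -2.9  75.5] med [499.8  -0.9  79. ] z [54.2 88.9] ax [-0.921  0.389]
side red 238 267.0 216.0 [636.6 -17.8  14.8] med [603.8 -42.4  15.4] z [ 3.1 23.3] ax [-0.729 -0.685]
side white 896 256.0 186.0 [533.2  71.9  32.7] med [522.5  85.4  12.7] z [ 3.2 90.6] ax [0.419 0.908]
side hiZ 539 272.0 175.0 [575.5  86.4  88.6] med [580.6  88.9  87.8] z [ 77.1 102.5] ax [0.668 0.744]
side plate 629 252.0 200.0 [540.   33.9  11.7] med [513.4   2.6  11.4] z [ 6.1 17.9] ax [-0.779 -0.627]
side rect ((522.0881958007812, 117.93307495117188), (453.9021301269531, 493.1322937011719), 14.182809829711914) 951
```

View pics/topc.png

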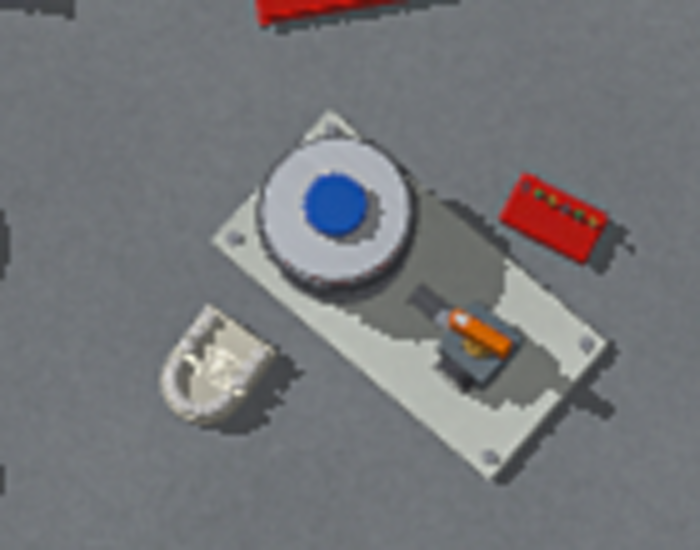

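```bash
cat >> h.py <<'E'
def ray(n,u,v,z):
    c=cam(n); f=192/np.tan(np.radians(c['fov_y'])/2)
    r=np.array(c['attitude'])@np.array([(u-c['cx'])/f,-(v-c['cy'])/f,-1.]); o=np.array(c['position'])
    return (o+r*(z-o[2])/r[2])[:2]
E
python3 - <<'E'
from h import *
px=lambda a,b:((a+.5)/5-.5+150,(b+.5)/5-.5+140)
C=[ray('top',*px(*q),12) for q in [(330,110),(212,240),(492,480),(608,345)]]
print('corners',np.round(C,1),'centre',np.mean(C,0)); C=np.array(C)
print('lens',[np.linalg.norm(C[i]-C[(i+1)%4]).round(1) for i in range(4)])
for a,b in((0,3),(1,2)): t=C[a]-C[b];print('yaw y',np.degrees(np.arctan2(t[1],t[0])))
for a,b in((3,2),(0,1)): t=C[a]-C[b];print('yaw x',np.degrees(np.arctan2(t[1],t[0])))
print('boss',ray('top',*px(335,205),104))
w=[ray('top',*px(*q),88) for q in [(455,316),(508,346)]];t=w[0]-w[1];print('wing',np.mean(w,0),np.linalg.norm(t),np.degrees(np.arctan2(t[1],t[0])))
for n in('top','side'):
    z=np.load(n+'.npz');p,d=z['p'],z['d'];P=cloud(n,d);hsv=cv2.cvtColor(p,cv2.COLOR_RGB2HSV)
    m=(hsv[...,0]>100)&(hsv[...,0]<125)&(hsv[...,1]>150)
    k=np.linalg.norm(P[...,:2]-[579,102],axis=-1)<40
    # boss top: brighter fit on ray plane
    v,u=np.nonzero(m&k);Q=np.array([ray(n,a,b,104) for a,b in zip(u,v)],np.float32)
    print(n,'boss',cv2.minEnclosingCircle(Q),Q.mean(0))
    m=(hsv[...,0]>5)&(hsv[...,0]<20)&(hsv[...,1]>130)&(np.linalg.norm(P[...,:2]-[503,-2],axis=-1)<45)
    v,u=np.nonzero(m);Q=np.array([ray(n,a,b,76) for a,b in zip(u,v)],np.float32);print(n,'wing@76',cv2.minAreaRect(Q),Q.mean(0))
E
```

```text
corners [[670.8 116. ]
 [572.6 196.9]
 [404.9  -6.1]
 [502.5 -86.4]] centre [537.69090263  55.09788766]
lens [np.float64(127.2), np.float64(263.3), np.float64(126.3), np.float64(263.2)]
yaw y 50.24135178304896
yaw y 50.43845075440701
yaw x -39.43885852521773
yaw x -39.483335968583816
boss [577.65973594 104.75243539]
wing [495.94543153   3.66464305] 41.38220495113548 61.25555735603382
top boss ((578.0499267578125, 105.12612915039062), 21.082502365112305) [578.0728  104.61871]
top wing@76 ((493.98114013671875, 7.054134368896484), (46.44218444824219, 20.71695899963379), 59.770103454589844) [494.78442    3.930105]
side boss ((582.8967895507812, 96.69038391113281), 22.29600715637207) [582.2978   97.61526]
side wing@76 ((499.4069519042969, -0.5766143798828125), (31.8306884765625, 49.270084381103516), 16.885154724121094) [499.46692    -2.1645124]
```

View pics/sidec.png

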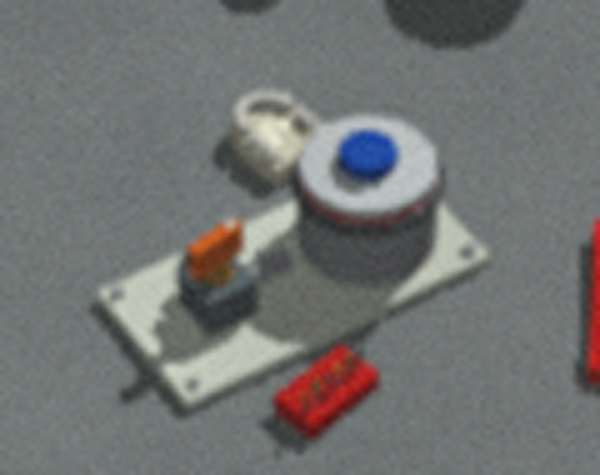

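```bash
cat >> h.py <<'E'
def R(yaw):  # tool pointing down, jaw axis at yaw deg
    a=np.radians(yaw);return np.array([[np.cos(a),np.sin(a),0],[np.sin(a),-np.cos(a),0],[0,0,-1.]])
W=np.array([496.5,3.5]);B=np.array([579,103.])
E
python3 - <<'E'
from h import *
for y in(-30,-75,-125,150,105,55):
    for z in (62,):
        q=solver.solve_ik([*W,z],R(y)); print(y,None if q is None else np.round(q,1))
gripper_close()
q0=sensors.current_qpos()
bot.move_to([*B,170],R(68)) 
print(sensors.current_qpos(),sensors.current_eef_pos(),sensors.current_force())
bot.move_l([*B,112],velocity=100)
print(sensors.current_force(),sensors.current_t())
z=110
while z>94:
    z-=1; bot.move_l([*B,z],velocity=40)
    f=sensors.current_force();print(z,sensors.current_eef_pos()[2].round(2),np.round(f,1))
    if abs(f[2])>17:break
print(sensors.current_t())
E
```

```text
-30 [-19.   36.2  23.  117.8 -26.7  30.9  -6.8]
-75 [-25.6  38.6  33.5 118.  -37.7  34.3 -40.7]
-125 [-41.1  53.   65.4 118.4 -63.   54.7 -64.8]
150 [  8.7  35.  -18.1 117.1  20.3  30.9 126.1]
105 [  1.6  34.2  -7.7 117.3   8.9  29.1  92.4]
55 [ -6.4  34.2   4.  117.5  -4.7  28.4  56.1]
[-17.45443854  31.62793708   7.01398647  97.96868337  -4.80762821
  50.68702065  59.69879723] [578.85368895 104.62335135 169.98542696] [ 0.99567219 -0.31008196  1.18981728]
[-0.39731206  0.46297909  0.11009421] 4.4083
109 109.35 [-0.   0.2  0.5]
108 108.08 [-0.   0.3 -0.1]
107 106.91 [-0.3  0.1  0.1]
106 105.93 [ 0.3 -0.6  0.5]
105 104.93 [-0.5 -0.9 -0. ]
104 103.95 [ 0.5 -0.7  0.6]
103 102.92 [-0.4 -0.4  0.4]
102 101.92 [-0.6 -0.6 -0.2]
101 100.92 [-0.5 -0.2  0.4]
100 99.93 [0.2 0.2 0.3]
99 98.93 [-0.4  0.4 -0.1]
98 97.92 [ 1.1 -0.5 -0.2]
97 96.92 [ 0.3 -0.2 -0.6]
96 95.92 [ 0.8  0.2 -0.5]
95 94.92 [-0.2 -0.3 -0.2]
94 93.92 [ 0.5 -0.4 -0.2]
8.4083
```

```bash
python3 - <<'E'
from h import *
print(sensors.current_grip_width(),sensors.current_eef_pos(),sensors.current_force())
for n,b in(('top',(150,140,290,250)),('side',(200,120,320,215))):
    p,d=snapshot(n);x0,y0,x1,y1=b
    cv2.imwrite(f'pics/{n}1.png',cv2.resize(p[y0:y1,x0:x1,::-1],None,fx=5,fy=5,interpolation=cv2.INTER_CUBIC))
a,b=cv2.imread('pics/top1.png'),cv2.imread('pics/side1.png')
a=cv2.resize(a,(400,314));b=cv2.resize(b,(400,314));cv2.imwrite('pics/both1.png',np.hstack([a,b]))
E
```

```text
0.40062184119607613 [578.91874708 102.95996648  93.91771689] [ 0.54678459 -0.35650984 -0.22430964]
```

View pics/both1.png

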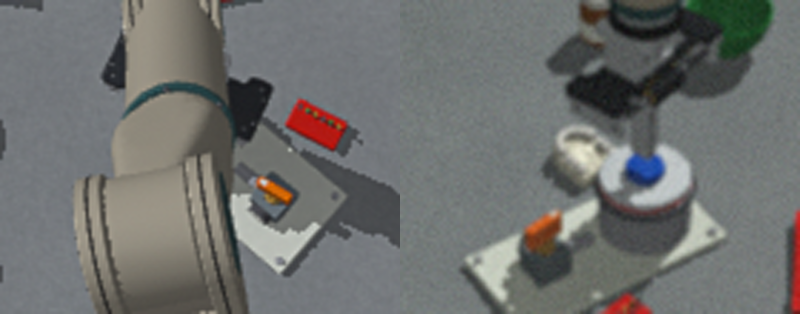

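```bash
python3 - <<'E'
from h import *
n='side'
p,d=snapshot(n);P=cloud(n,d);np.savez('side2.npz',p=p,d=d)
c=get_calibration(n);f=192/np.tan(np.radians(c['fov_y'])/2)
def proj(X):
    v=np.array(c['attitude']).T@(np.array(X)-c['position']);return c['cx']-v[0]/v[2]*f, c['cy']+v[1]/v[2]*f
e=sensors.current_eef_pos();print('tcp px',proj(e),'boss px',proj([578.5,104.4,104]),proj([578.5,104.4,98]),'finger +40',proj(e+[0,0,40]))
for v in range(146,184,2):
    print(v,[tuple(P[v,u].round().astype(int).tolist()) for u in range(268,282,3)],p[v,274])
x0,y0=240,130
im=cv2.resize(p[y0:y0+70,x0:x0+90,::-1],None,fx=8,fy=8,interpolation=cv2.INTER_NEAREST)
a,b=proj(e);cv2.drawMarker(im,(int((a-x0+.5)*8),int((b-y0+.5)*8)),(0,255,0),0,15,1)
cv2.imwrite('pics/s2.png',im)
E
```

```text
tcp px (np.float64(272.4748724337535), np.float64(171.36285828147817)) boss px (np.float64(272.46565959027305), np.float64(169.06285124226872)) (np.float64(272.45456321628), np.float64(170.27651889567005)) finger +40 (np.float64(272.55011905581915), np.float64(163.1862880311873))
146 [(577, 53, 255), (587, 54, 257), (590, 79, 236), (601, 79, 239), (612, 78, 243)] [43 36 29]
148 [(582, 38, 260), (579, 83, 222), (592, 74, 232), (604, 68, 240), (609, 87, 226)] [58 49 40]
150 [(583, 35, 254), (580, 79, 216), (595, 65, 231), (602, 75, 226), (544, 330, -3)] [56 54 53]
152 [(584, 31, 249), (589, 50, 234), (587, 92, 198), (604, 70, 221), (547, 321, -5)] [83 83 87]
154 [(582, 39, 233), (578, 88, 190), (587, 91, 190), (593, 111, 174), (550, 309, -5)] [77 79 81]
156 [(583, 34, 228), (577, 90, 178), (586, 95, 177), (592, 113, 163), (554, 295, -3)] [81 85 84]
158 [(511, 272, -4), (577, 89, 170), (587, 94, 168), (593, 111, 155), (556, 289, -7)] [81 86 87]
160 [(513, 265, -9), (578, 87, 163), (588, 89, 163), (593, 110, 147), (562, 268, 1)] [84 86 89]
162 [(519, 247, -3), (578, 88, 152), (585, 102, 
[... 318 characters left out ...]
, 130, 92)] [ 54  79 134]
170 [(566, 91, 108), (573, 104, 99), (582, 112, 94), (596, 102, 106), (601, 125, 87)] [ 37  84 172]
172 [(566, 91, 98), (577, 92, 100), (588, 92, 103), (596, 102, 97), (605, 113, 89)] [ 39  82 168]
174 [(567, 88, 91), (578, 88, 94), (591, 82, 104), (599, 94, 95), (607, 105, 86)] [ 28  49 105]
176 [(569, 82, 88), (577, 91, 82), (588, 92, 83), (939, -1143, 1327), (611, 91, 91)] [ 81  89 104]
178 [(572, 69, 91), (581, 79, 84), (593, 76, 89), (603, 78, 91), (613, 85, 87)] [181 188 188]
180 [(573, 66, 84), (584, 67, 86), (595, 67, 88), (605, 71, 88), (615, 76, 86)] [188 193 195]
182 [(576, 58, 82), (586, 62, 81), (597, 62, 84), (607, 64, 85), (617, 68, 84)] [125 129 127]
```

View pics/s2.png

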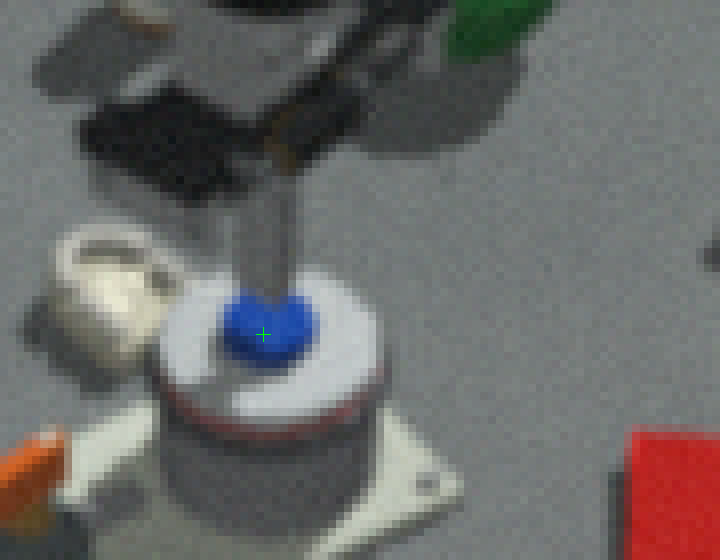

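The closed finger's tip ends at about (274,167), and the boss is at (274,171), so the tip is visibly still above the boss. The TCP reading is therefore about 2 cm lower than what the picture shows. I'll keep lowering under force control and use the contact to calibrate z.

```bash
python3 - <<'E'
from h import *
z=94
while z>66:
    z-=.7; bot.move_l([*B,z],velocity=40)
    f=np.mean([sensors.current_force() for _ in range(3)],0)
    if abs(f[2])>2 or int(z*10)%3==0: print(round(z,1),sensors.current_eef_pos().round(2),np.round(f,1))
    if abs(f[2])>17 or np.linalg.norm(f)>25:break
print(sensors.current_t(),sensors.current_force(),sensors.current_ft_torque())
E
```

```text
93.3 [578.94 102.96  93.23] [0.9 1.  0.2]
91.9 [578.96 102.97  91.85] [ 0.   1.1 -0. ]
89.8 [578.96 103.03  89.75] [ 0.4  0.3 -0.4]
87.7 [578.97 102.99  87.64] [ 0.1  1.  -0. ]
85.6 [578.97 103.01  85.58] [0.3 1.1 0.1]
83.5 [578.96 102.98  83.43] [-0.4 -0.4 -1. ]
81.4 [578.96 102.94  81.33] [-0.3  0.2 -0.1]
79.3 [578.97 102.97  79.25] [ 0.7 -1.1 -0.8]
77.9 [579.16 103.04  78.27] [-1.4  0.   4.6]
77.2 [579.16 103.04  77.58] [-1.1  0.1  4.9]
76.5 [579.14 103.    76.87] [-0.8 -0.7  5.7]
75.8 [579.16 103.02  76.18] [-0.6 -0.1  5.7]
75.1 [579.16 103.01  75.5 ] [-0.2  0.   4.9]
74.4 [579.16 103.    74.77] [-1.4 -0.1  5. ]
73.7 [579.15 103.    74.08] [-0.4 -0.1  5.8]
73.0 [579.18 103.02  73.4 ] [-0.9 -0.3  5.5]
72.3 [579.17 103.03  72.82] [-0.9 -0.3  6. ]
71.6 [579.21 103.02  72.78] [-2.6  0.  11.7]
70.9 [579.19 103.01  72.68] [-3.3 -0.9 17. ]
70.2 [579.26 103.    72.67] [-4.6 -0.1 20.2]
17.0583 [-4.57120273 -0.05392273 20.16850624] [-0.17323129  1.29126906 -0.02787918]
```

Contact came at reading 78.4 and the hard stop at 72.7. The lid is home after a 5.6 mm stroke, and the real tip height is the reading plus 25.3. I'll apply that offset and go to the wing.

```bash
cat >> h.py <<'E'
DZ=25.3
def st(s): print(s,round(sensors.current_t(),2),'eef',sensors.current_eef_pos().round(1),'F',np.round(np.mean([sensors.current_force() for _ in range(3)],0),1),'M',np.round(sensors.current_ft_torque(),2),'w',round(sensors.current_grip_width(),1))
E
python3 - <<'E'
from h import *
print(bot.hold_point_z)
bot.move_l([*B,110],velocity=120); open_jaws(); st('up')
bot.move_to([*W,110],R(150)); st('over')
p,d=snapshot('side');cv2.imwrite('pics/s3.png',cv2.resize(p[130:230,200:320,::-1],None,fx=6,fy=6,interpolation=cv2.INTER_CUBIC))
q=sensors.current_qpos();print(np.round(q,1))
for y in(150,100,50): print(y,np.round(solver.solve_ik([*W,58-DZ],R(y)),1))
E
```

```text
18.8
up 18.99 eef [579. 103. 110.] F [ 0.6 -0.6 -0.6] M [-0.    0.02 -0.  ] w 94.1
over 20.13 eef [497.    3.7 110.1] F [-0.1  0.2 -0.6] M [0.1  0.07 0.02] w 93.9
[  8.5  30.3 -17.6 114.9  14.6  36.9 131.4]
150 [  5.6  37.6 -13.6 118.2  19.   26.3 127.6]
100 [ -1.4  37.1  -3.3 118.4   4.8  24.6  91.6]
50 [ -9.4  37.5   8.6 118.6 -12.6  24.7  58.8]
```

View pics/s3.png

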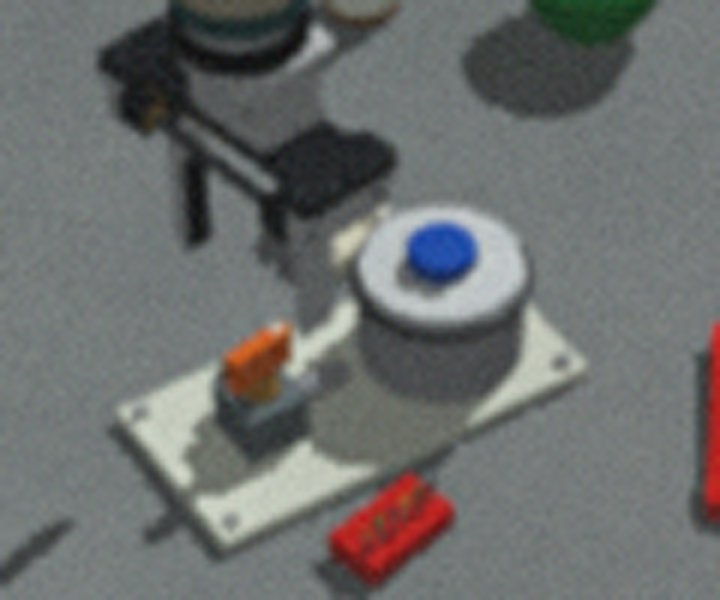

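The red seal is gone, so the lid is home. The fingertips at (195,240) and (315,315) straddle the wing's column (258,360), at a height that fits the offset. I'll descend, grip and check.

```bash
python3 - <<'E'
from h import *
bot.move_l([*W,50],velocity=100); st('50')
for z in(42,37,33):
    bot.move_l([*W,z],velocity=60)
    f=sensors.current_force(); 
    if np.linalg.norm(f)>5: break
st('down')
gripper_close(8); st('grip')
p,d=snapshot('side');cv2.imwrite('pics/s4.png',cv2.resize(p[130:230,200:320,::-1],None,fx=6,fy=6,interpolation=cv2.INTER_CUBIC))
E
```

```text
50 20.93 eef [496.8   3.7  50.2] F [0.6 0.2 0.4] M [0.12 0.03 0.03] w 94.0
down 21.72 eef [496.3   3.5  32.8] F [-0.5 -0.6 -0.7] M [ 0.11  0.05 -0.  ] w 94.1
grip 22.93 eef [495.6   3.9  32.9] F [-2.7  0.5  2.4] M [0.53 0.67 0.05] w 13.2
```

View pics/s4.png

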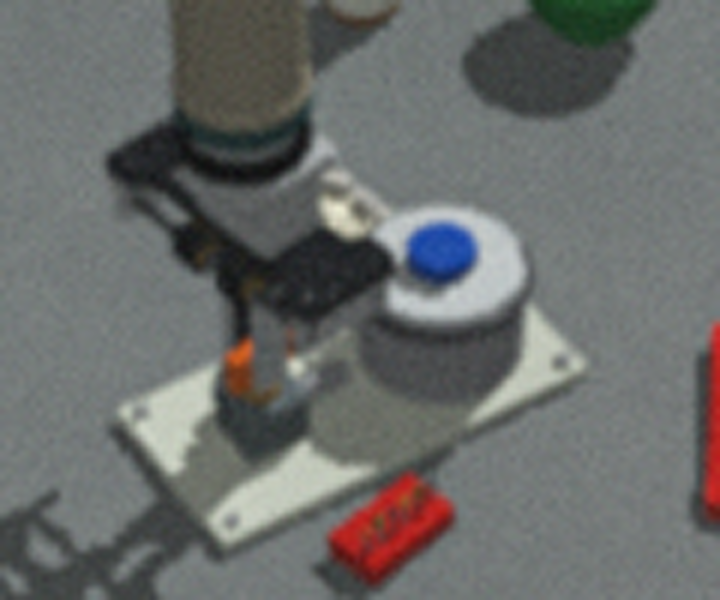

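```bash
python3 - <<'E'
from h import *
gripper_close(20); st('grip20')
y=150
while y>42:
    y-= 12 if y>64 else 3
    bot.movej(solver.solve_ik([*W,33],R(y)))
    m=sensors.current_ft_torque(); st(y)
    if abs(m[2])>0.6 or np.linalg.norm(sensors.current_force())>40: break
r=sensors.current_tcp_rot();print('yaw',np.degrees(np.arctan2(r[1,0],r[0,0])))
p,d=snapshot('side');cv2.imwrite('pics/s5.png',cv2.resize(p[130:230,200:320,::-1],None,fx=6,fy=6,interpolation=cv2.INTER_CUBIC))
E
```

```text
grip20 23.2 eef [495.6   3.9  32.9] F [-3.7  3.2  2.3] M [ 0.79  0.95 -0.05] w 12.4
138 23.46 eef [495.3   4.2  32.9] F [-5.   3.5  3.5] M [ 0.92  1.13 -0.09] w 12.5
126 23.72 eef [494.9   4.5  32.9] F [-4.7  4.8  4. ] M [1.09 1.21 0.01] w 12.6
114 23.98 eef [494.7   4.9  32.9] F [-5.7  3.9  3.7] M [ 1.31  1.24 -0.01] w 12.2
102 24.23 eef [494.6   5.4  32.9] F [-4.8  5.7  3.8] M [ 1.49  1.25 -0.02] w 12.7
90 24.49 eef [494.5   5.9  32.9] F [-5.6  6.1  4.7] M [ 1.64  1.22 -0.03] w 12.5
78 24.75 eef [494.6   6.3  32.9] F [-5.2  7.4  4.2] M [1.83 1.14 0.06] w 12.7
66 25.01 eef [494.7   6.8  32.9] F [-3.8  8.8  3.2] M [1.99 1.08 0.02] w 12.7
54 25.27 eef [494.9   7.2  32.9] F [-3.8  8.3  4. ] M [ 2.15  0.94 -0.03] w 12.3
51 25.52 eef [495.    7.3  32.9] F [-3.6  8.3  2.5] M [ 2.27  0.91 -0.01] w 12.6
48 25.77 eef [495.1   7.3  32.9] F [-2.8  8.8  3.3] M [2.24 0.9  0.08] w 12.4
45 26.02 eef [495.4   7.1  32.9] F [-3.8  9.1  2. ] M [2.11 0.68 0.21] w 12.8
42 26.27 eef [495.7   6.9  33. ] F [-2.8  7.8  2.9] M [1.87 0.6  0.39] w 13.5
yaw 42.26161376014104
```

View pics/s5.png

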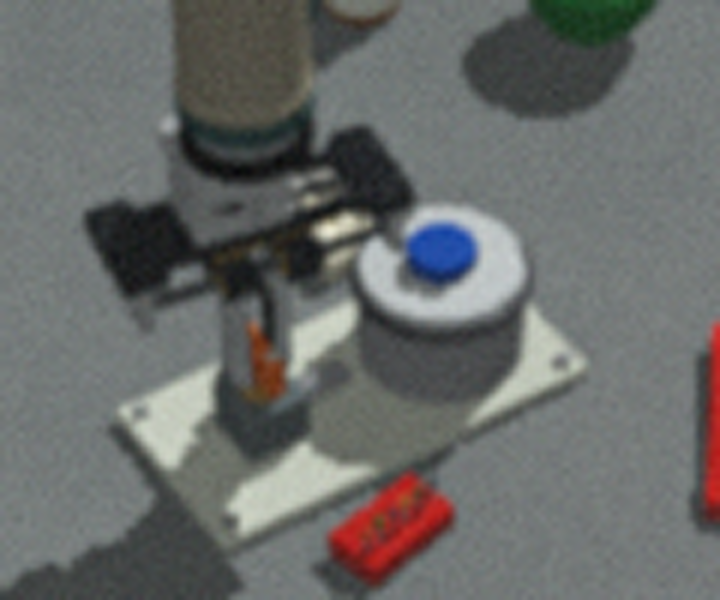

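The torque started rising at yaw 48 to 49, where the flask's yaw predicted the seat (50.4), and reached 0.39 N m. The picture shows the wing turned across at (265,365) and the lid home. Now I'll back off 90°, easing out the side load as it turns.

```bash
python3 - <<'E'
from h import *
bot.sleep(0.2)
W2=np.array([495.2,6.8])
ys=[46,50,60,72,84,96,108,120,130,137,140]
for i,y in enumerate(ys):
    w=W+(W2-W)*min(1,(i+1)/5)
    bot.movej(solver.solve_ik([*w,33],R(y)))
    if i%2==0: st(y)
bot.sleep(0.5); st('end')
r=sensors.current_tcp_rot();print('yaw',np.degrees(np.arctan2(r[1,0],r[0,0])))
p,d=snapshot('side');cv2.imwrite('pics/s6.png',cv2.resize(p[130:230,200:320,::-1],None,fx=6,fy=6,interpolation=cv2.INTER_CUBIC))
E
```

```text
46 26.77 eef [495.8   6.8  33. ] F [-1.7  6.8  0.9] M [1.58 0.5  0.06] w 12.9
60 27.27 eef [495.7   6.5  33. ] F [-1.7  4.6 -0.3] M [1.27 0.4  0.07] w 12.2
84 27.77 eef [495.5   6.1  33. ] F [-1.5  1.2 -1.1] M [0.3  0.18 0.04] w 12.6
108 28.29 eef [495.6   5.6  33. ] F [-0.4 -3.2 -1.9] M [-0.61  0.    0.01] w 12.7
130 28.8 eef [495.8   5.3  33. ] F [ 2.3 -6.5 -2.9] M [-1.31 -0.32  0.09] w 12.7
140 29.3 eef [495.9   5.1  33. ] F [ 2.4 -6.6 -3.6] M [-1.39 -0.43 -0.01] w 12.4
end 29.8 eef [495.9   5.1  33. ] F [ 1.9 -7.2 -3.3] M [-1.35 -0.45  0.  ] w 12.9
yaw 139.29484604113358
```

View pics/s6.png

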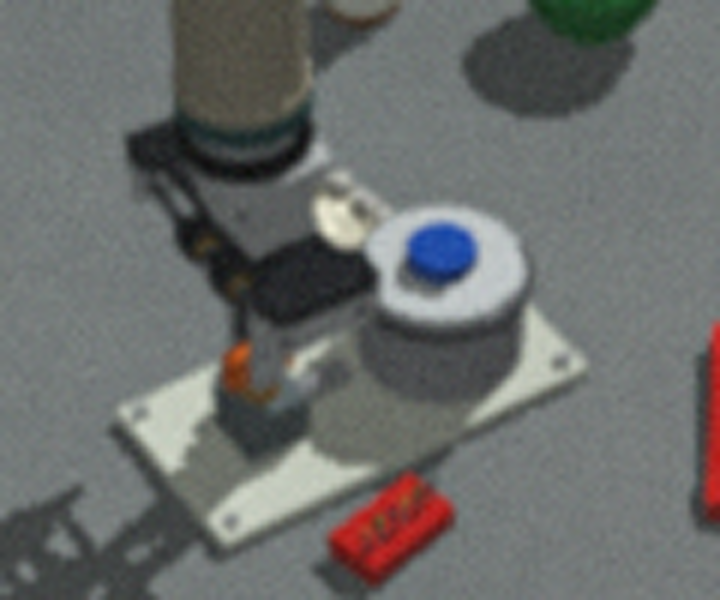

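The wing now lies along the flask's y at (250,370), still between the fingers. The lid shows no red seal and the cast and burs haven't moved. I'll hand in.

```bash
python3 - <<'E'
from h import *
st('before'); bot.sign_off(); st('after')
E
```

```text
before 29.85 eef [495.9   5.1  33. ] F [ 2.3 -6.  -3.4] M [-1.43 -0.48 -0.01] w 12.5
the job is handed in; nothing more can be done
the job is handed in; nothing more can be done
```

I pressed the lid home, turned the thumbscrew clockwise to its seat, backed it off a quarter turn, and handed the job in at 29.9 s with the fingers still gripping the wing. No verdict is reported at hand-in.

- **Lid:** it slid about 5.6 mm, stopped hard, and took about 20 N. The red seal no longer showed in any later picture.
- **Seat:** torque about the screw rose from near 0 to 0.39 N m from about yaw 48–49°. The flask's pose in the images predicted the seat at 50.4°, so the two agree to about 2°.
- **Final state:** the tool is at yaw 139.3°, about 89–91° open from the seat. I set the grip at 20 N, the fingers are about 12.5 mm apart, and nothing was moving over the last 0.5 s. The screw angle is inferred from the tool's yaw, because the joint cannot be read directly.
- **Bystanders:** in the last cropped side view the cast and burs look unmoved. I did not check the brush, bowl and jar at the end.

**Checks that disagreed:**
- **Tip height:** the TCP height reading was 25.3 mm below the real fingertip height. I found this when the fingers met no boss where expected, then corrected it from the lid's hard stop.
- **Side load:** the wing's axis was about 2–4 mm off my estimate, which left about 7 N of sideways load on the grip at the end.

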